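# Open the drawer and unscrew the flux jar

### The arm

A 6-joint arm with a two-finger parallel gripper is mounted at the origin on the work surface. World frame = base frame: x ahead of the robot, y to its left, z up, the work surface at z = 0. Lengths are in m, angles in rad, forces in N, time in s.
With the tool pointing down it reaches from about 0.35 to 0.775 m from the base axis. Payload 5.5 kg.
Tool frame: the origin (TCP) lies midway between the tips of the shut fingers; the grasp point (between the pads) lies 19 mm behind it; z points along the fingers, y is the line along which they close (so a half turn about z gives the same grasp; the last joint's range is limited). The gripper opens to 85 mm and grips with 20 to 120 N. Pads are 22 mm wide; open, the fingers measure 114 mm over their backs; the gripper's body (76 mm by 85 mm) begins 54 mm behind the grasp point. The pads swing forward as they close: fully open they stand 13 mm farther back than shut.
Start: joints at [1.206, 0.313, 0.046, 1.304, 0, 1.431], TCP at [0.128, 0.561, 0.231] pointing down, gripper open.
Joint ranges: [-2.76, 2.76], [-0.86, 1.69], [-1.03, 1.26], [-2.2, 2.34], [-1.47, 1.5], [-3.14, 3.14]. Speed limits (rad/s): [2.57, 2.57, 3.14, 3.14, 3.14, 3.14].

### API

Orientations are given as a unit quaternion [w, x, y, z].
In Python, from workcell import get_state, read_camera, camera_info, hand_in, recognise gives the robot as it stands.
- The arm moves only by the tool arm_command, never from a script. Its argument "moves" is one flat list of numbers, 7 for each row, row after row: the opening, from -1 (shut) to 1 (fully open), then the shift along the tool's x, y, z in mm, then the turn, a rotation vector about the tool's x, y, z in rad. A call has 1 to 8 rows; each row shifts and turns the commanded pose from where the row before left it, along the tool's axes as they then stand; what a row does not reach is not made up. A row lasts 1/8 s, in which the tool goes at most 62.5 mm and 10.7 degrees, less where a joint would pass 70% of its speed; a pose out of reach is approached as far as the arm can. A call with a gripper value outside its range is refused whole. The fingers move at their own pace and stop on an object; "newtons" is the grip in N (left out, the last holds). Time passes only in rows, so rows that do not move let the fingers close. It gives the time, the measured TCP pose, the force, the opening and the grip force at its end, in the units of the state.
- get_state(): the state, without advancing time (a new reading comes with each control period).
- read_camera(name): name is "scene" or "side" or "wrist"; returns (picture, depth): 384x512x3 uint8, blue, green, red; 384x512 float32, m along the optical axis (not along the pixel's ray), 0 where there is no reading.
- camera_info(name): a dict with "fovy" (degrees; the focal length in pixels is half the picture's height over the tangent of half this angle, whatever the lens; pixels are square), "cx", "cy" (the principal point, pixels), "k1" (the pictures are not rectified: a ray, as slopes to the right and down, at radius r is drawn at 1 + k1 r^2 times it, then the intrinsics apply), "eye" and "orientation" of the camera in the world; the wrist camera has in their place "tool_from_camera" (4x4, takes a point from camera to tool coordinates, whose origin is the TCP and whose axes are the flange's). Camera axes: x right, y down, z forward; pixel columns grow to the right and rows downward; lengths in m; the calibration is good to about 2 mm. A picture is of the moment at which its call begins: read the wrist's pose just before it. camera_info takes no time and is no camera call.
- hand_in(): hands the job in; it is judged then, once.
Trained networks look in the newest picture that a camera, given by its name, has taken for a name from the list of things; names that differ only in an ending like _2 or _b are one class to them, and where a whole thing is asked for, a point or a joint stands for the part that bears it (a point fixed in the world has none). Each returns a list of dicts, best first, with "confidence" (0 to 1); they miss things now and then, are a little off and sometimes report something else, mostly with a low value. They report only what shows in the picture. A call takes as long as a camera call.
- recognise(camera, label): "point" ([column, row] in pixels, amid what is visible of it).
The state is a dict: "clock": time; "joint_pos": joint angles; "qvel": joint speeds; "tau": joint torques, N m; "tcp_pos": TCP position; "orientation": TCP orientation; "wrist_force": force on the tool from outside, world axes, zero at the start; "ft_torque": the same for the moment, N m; "finger_gap": finger opening in m; "grip_force": force on a finger pad.
Only numpy, scipy, OpenCV 4.12 (cv2) and the standard library are available. Lean on these libraries where they do the work, as an engineer would, in place of code of your own. Each camera call takes 0.05 s, during which the arm holds its last target. There are 200 camera calls.

### The job

Get the flux ready for work: pull the drawer of the low drawer unit all the way out by its handle, then unscrew the winged cap of the leaning amber jar in it anticlockwise as far as it goes. The cap is captive, so leave it on the jar, leave the drawer out, and do not disturb the other things on the bench.

Things in the scene. Friction and masses are not known exactly. Their poses are not given: they have to be found in the camera images.
- unit_front (a point): middle of the lower front edge of the low wooden drawer unit, which is fixed to the bench, 280 mm deep (its x), 320 mm wide (its y) and 150 mm high, with one grey-fronted drawer. Axes of the unit: x into it, y along its front, z up; the drawer slides out along -x
- drawer (a joint): how far the drawer is out: 0 shut, 0.18 m fully out at its stop. Slides with about 4 N of friction and stays where it is left. The grey front panel is 15 mm thick, its top edge 132 mm above the bench; the drawer's side walls reach 90 mm above the bench
- handle (a point): middle of the drawer's steel bar handle: a level round bar, 12 mm thick and 130 mm long (along the unit's y), its axis 45 mm in front of the drawer's front panel and 112 mm above the bench. Same axes as the drawer unit; moves with the drawer
- drawer_front (a point): middle of the top edge of the drawer's grey front panel, on its inner face; axes of the drawer unit; moves with the drawer. An amber flux jar, 68 mm across, is fixed in the drawer, leaning 30 degrees out of vertical towards the handle: its foot's centre is 126 mm behind this point, 35 mm to its +y and 89 mm below. The drawer's two tins and carton have no wing and are lower
- cap_grip (a point): grip point of the jar's grey round captive cap, 66 mm across, 14 mm thick, with an upright wing on top 60 mm long, 14 mm thick, 28 mm tall. The point is on the cap's axis, 22 mm above its top face, 6 mm below the wing's top, 72 mm from the jar's foot; z points out of the jar along the cap's axis, x along the wing, y through its thickness. It turns and rises with the cap
- cap (a joint): turn of the cap in rad: 0 screwed tight, 2.4 fully unscrewed at its stop. It grows anticlockwise seen from above the cap (about +z of cap_grip); the cap rises 3 mm along its axis for each rad and is captive, so it stays on the jar. About 0.12 N m of friction; it stays where it is left. At 0 the wing lies across the drawer (along the unit's y)
- bottle: white bottle, 60 mm across and 150 mm tall, standing on the bench by the mat; origin at the centre of its underside
- spool: metal solder spool, 64 mm across, 45 mm tall, standing on top of the drawer unit; origin at the centre of its underside
- meter: blue multimeter, 170 x 85 x 36 mm, lying on the bench beside the drawer unit; origin at the centre of its underside
- screwdriver: screwdriver, 190 mm long, lying on the bench on the other side of the drawer unit; origin under its middle, x along it
- mouse: black computer mouse, 110 x 60 x 36 mm, on the bench; origin at the centre of its underside
- ram: memory stick, 133 x 32 x 6 mm, lying on the bench; origin at the centre of its underside
- phone: black phone, 150 x 72 x 9 mm, lying on the bench; origin at the centre of its underside
- mainboard: green computer mainboard, 240 x 220 mm, lying on the blue mat at the robot's right; origin at the centre of its underside

How it is judged:
By the outcome, as a careful person would: the job done as asked, in the order asked, and still so for the second after the job is handed in, with the robot touching nothing.
It also fails if it takes over 54 s, if anything falls off the work surface, if the arm or the gripper's body presses on something with over 40 N, if the wrist force passes 120 N, or if a joint passes its speed limit or range.

## Working session

There is one attempt and no reset: what is moved stays moved. The work goes in short steps, Python scripts to look and compute and a tool call to move; the robot and the scene stay as the last step left them, time stands still between calls to the robot, and variables do not carry over. Pictures are saved under pics/ and viewed, at most 10 in all, crops included, and the job is handed in when it is done.

Besides the shell and the picture viewer there is one more tool, called after "Emit:" by a JSON object that holds its "op" and its "data", one argument or row to a line. arm_command: Moves the arm, as the interface text tells. Its arguments: {"type":"object","properties":{"moves":{"type":"array"},"newtons":{"type":"number"}},"required":["moves"]}

```bash
mkdir -p pics; ls; cat > h.py <<'E'
import numpy as np, cv2
from scipy.spatial.transform import Rotation as R
from workcell import *
def Rq(q): return R.from_quat(np.r_[q[1:],q[0]])
def cam(name):
    s=get_state(); p,d=read_camera(name); i=camera_info(name)
    f=192/np.tan(np.radians(i["fovy"])/2)
    if name=="wrist":
        T=np.eye(4);T[:3,:3]=Rq(s["orientation"]).as_matrix();T[:3,3]=s["tcp_pos"];T=T@np.array(i["tool_from_camera"])
    else:
        T=np.eye(4);T[:3,:3]=Rq(i["orientation"]).as_matrix();T[:3,3]=i["eye"]
    return dict(p=p,d=d,f=f,cx=i["cx"],cy=i["cy"],k=i["k1"],T=T)
def slopes(c,uv):
    K=np.array([[c["f"],0,c["cx"]],[0,c["f"],c["cy"]],[0,0,1.]])
    m=(np.atleast_2d(np.asarray(uv,float))-[c["cx"],c["cy"]])/c["f"]
    a=m.copy()
    for _ in range(20): a=m/(1+c["k"]*(a**2).sum(1,keepdims=True))
    return a
def pts(c,uv):
    uv=np.atleast_2d(np.asarray(uv)); a=slopes(c,uv); ui=np.round(uv).astype(int)
    z=c["d"][ui[:,1],ui[:,0]][:,None]
    P=np.hstack([a*z,z]); P=P@c["T"][:3,:3].T+c["T"][:3,3]; P[z[:,0]==0]=np.nan
    return P
def cloud(c):
    v,u=np.mgrid[:384,:512]; return pts(c,np.c_[u.ravel(),v.ravel()]).reshape(384,512,3)
E
python3 - <<'E'
from h import *
ims=[]
for n in("scene","side"):
    c=cam(n);print(n,camera_info(n))
    for l in("handle","drawer","unit_front","cap_grip","spool","bottle","meter","screwdriver","mouse"):
        r=[x for x in recognise(n,l)][:1]
        for x in r:print(l,np.round(x["point"]),round(x["confidence"],2),np.round(pts(c,x["point"])[0],3))
    np.savez(f"{n}.npz",**c)
    cv2.imwrite(f"pics/{n}0.png",c["p"])
print(get_state())
E
```

```text
pics
scene {'fovy': 45.905083178190395, 'cx': 257.0926022397536, 'cy': 181.69944690663226, 'k1': 0.05027147073811037, 'eye': array([1.14410941, 0.84554838, 1.40754367]), 'orientation': array([-0.09910244,  0.27713121,  0.89199823, -0.34309789])}
handle [240. 209.] 0.8 [ 0.641 -0.032  0.134]
drawer [244. 212.] 0.77 [ 0.637 -0.014  0.136]
unit_front [198. 234.] 0.83 [ 0.821 -0.012  0.152]
spool [205. 212.] 0.6 [ 0.77  -0.048  0.197]
bottle [211. 158.] 0.79 [ 0.572 -0.362  0.082]
meter [268. 269.] 0.84 [0.667 0.179 0.041]
mouse [272. 149.] 0.58 [ 0.309 -0.298  0.038]
side {'fovy': 49.30290938730468, 'cx': 254.69284425464647, 'cy': 195.09439391493916, 'k1': -0.05525077025760777, 'eye': array([ 0.41344031, -1.04853069,  1.27295236]), 'orientation': array([-0.33277572,  0.94063188, -0.06236781,  0.02412975])}
handle [282. 192.] 0.96 [ 0.639 -0.132  0.132]
drawer [282. 194.] 0.74 [ 0.64  -0.137  0.127]
unit_front [322. 188.] 0.97 [ 0.779 -0.145  0.147]
spool [193. 267.] 0.72 [ 0.307 -0.336  0.037]
bottle [270. 267.] 0.58 [ 0.554 -0.409  0.104]
meter [265. 151.] 0.75 [0.624 0.166 0.041]
screwdriver [300. 253.] 0.57 [ 0.677 -0.316  0.014]
mouse [196. 267.] 0.73 [ 0.316 -0.336  0.033]
{'clock': 1.0, 'joint_pos': array([1.20640728e+00, 3.13185653e-01, 4.61249588e-02, 1.30359058e+00,
       2.25648451e-05, 1.43119263e+00]), 'qvel': array([-8.60838703e-04, -5.91894373e-04,  1.62725404e-03, -1.88186988e-03,
        6.20075407e-05,  5.33785914e-04]), 'tau': array([ 1.05156610e-04, -4.80469108e+01,  2.98820829e+01,  3.06122649e-05,
       -1.21717731e-04, -3.64231227e-06]), 'tcp_pos': array([0.12819152, 0.56058782, 0.23134158]), 'orientation': array([7.15728362e-06, 1.12156198e-01, 9.93690587e-01, 7.30481169e-05]), 'wrist_force': array([-0.05977739,  0.06924232,  0.07973494]), 'ft_torque': array([-0.0640685 ,  0.0611491 , -0.00090095]), 'grip_force': 0.0, 'finger_gap': 0.08556135171852428}
```

```bash
python3 - <<'E'
from h import *
a=cv2.imread("pics/scene0.png");b=cv2.imread("pics/side0.png")
cv2.imwrite("pics/s1.png",cv2.resize(a[110:310,130:400],None,fx=2.8,fy=2.8,interpolation=2))
cv2.imwrite("pics/s2.png",cv2.resize(b[110:310,150:420],None,fx=2.8,fy=2.8,interpolation=2))
E
```

```text
(no output)
```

View pics/s1.png

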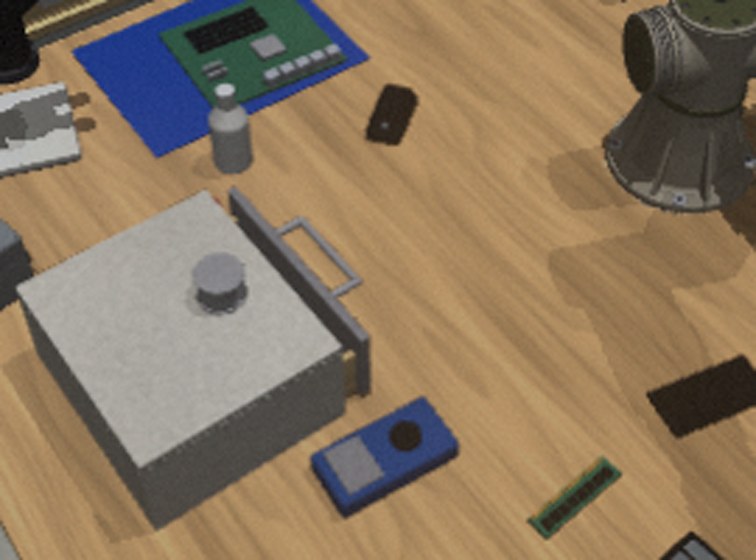

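View pics/s2.png

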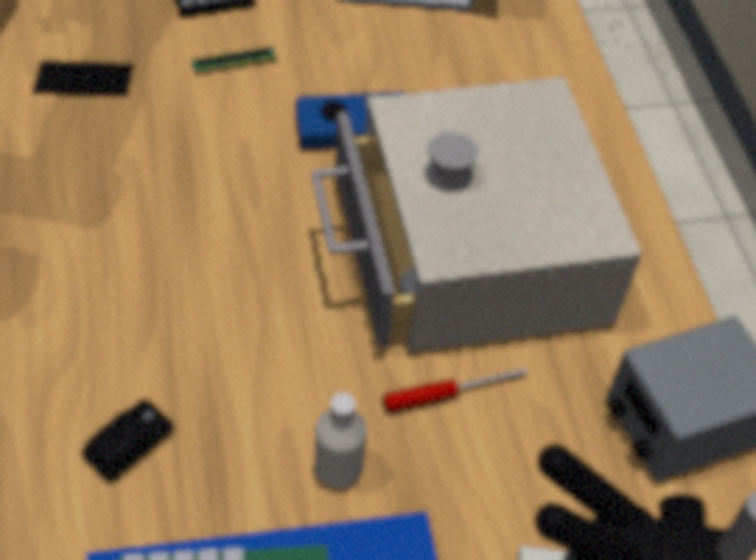

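The pictures show the drawer already slightly out. In the scene view the handle bar runs from about (237,188) to (258,211), and in the side view from about (264,171) to (269,199). The spool stands on the unit. The meter lies beside it at +y, and the screwdriver and bottle are at -y. Next I'll fit the unit's top and triangulate the handle.

```bash
python3 - <<'E'
from h import *
C={n:dict(np.load(n+".npz")) for n in("scene","side")}
for n,c in C.items():
    P=cloud(c).reshape(-1,3)
    m=(abs(P[:,2]-.15)<.012)&(P[:,0]>.55)&(P[:,0]<1.1)&(abs(P[:,1]+.08)<.3)
    # drop drawer-front points by largest component
    r=cv2.minAreaRect(P[m][:,:2].astype(np.float32)*1000); print(n,m.sum(),np.median(P[m,2]),r,cv2.boxPoints(r).round(0).tolist())
    m=(P[:,2]>.095)&(P[:,2]<.128)&(P[:,0]>.5)&(P[:,0]<.66)&(abs(P[:,1]+.08)<.13)
    q=P[m]; print("handle/ front pts",len(q)); 
    u,k=np.histogram(q[:,0],bins=np.arange(.5,.67,.01)); print(u)
def ray(c,uv):
    d=np.r_[slopes(c,uv)[0],1];return c["T"][:3,3],c["T"][:3,:3]@(d/np.linalg.norm(d))
def tri(u1,u2):
    o1,d1=ray(C["scene"],u1);o2,d2=ray(C["side"],u2)
    t=np.linalg.lstsq(np.c_[d1,-d2],o2-o1,rcond=None)[0];a=o1+t[0]*d1;b=o2+t[1]*d2;return (a+b)/2,np.linalg.norm(a-b)
f=lambda x,y,x0:(130+x/2.8,110+y/2.8) if x0 else (150+x/2.8,110+y/2.8)
for a,b in[((300,220),(333,248)),((358,282),(318,172)),((208,192),(415,280)),((342,350),(371,98)),((147,465),(565,80)),((22,290),(637,255)),((370,345),(342,113)),((232,190),(388,290))]:
    print(tri(f(*a,1),f(*b,0)))
E
```

```text
scene 6092 0.1502524712375104 ((753.193359375, -140.7952423095703), (407.5284118652344, 471.14276123046875), 1.0230294466018677) [[545.0, 91.0], [554.0, -380.0], [961.0, -373.0], [953.0, 98.0]]
handle/ front pts 370
[  0   0   0   0   0   0   0  11  89  23  13  17   9  25 181   2   0]
side 5013 0.14844645853481153 ((754.1463623046875, -142.26254272460938), (413.1299133300781, 460.6336364746094), 2.054152011871338) [[539.0, 81.0], [556.0, -380.0], [969.0, -365.0], [952.0, 95.0]]
handle/ front pts 313
[  0   0   0   0   0   0   0   1  82  31  20  19  26 110  24   0   0]
(array([ 0.58933212, -0.13885301,  0.11131765]), np.float64(0.004286445962418889))
(array([ 0.5873595 , -0.00657224,  0.1113185 ]), np.float64(0.009180520078408954))
(array([ 0.67640178, -0.22679035,  0.14387258]), np.float64(0.0008663314425438722))
(array([0.67537997, 0.09004625, 0.144061  ]), np.float64(0.007787792804468827))
(array([0.94694134, 0.09223059, 0.14358041]), np.float64(0.017332834099824234))
(array([ 0.95422811, -0.2211188 ,  0.1397858 ]), np.float64(0.008766646690228207))
(array([0.63501485, 0.08964844, 0.12102356]), np.float64(0.009332129966347887))
(array([ 0.64318166, -0.22520111,  0.12791975]), np.float64(0.003830526457424195))
```

```bash
cat >> h.py <<'E'
def ori(yaw=0,tilt=0,spin=0):
    # tool y along unit x at spin 0, z down tilted forward by tilt; spin = anticlockwise from above
    B=np.array([[0,1,0],[1,0,0],[0,0,-1.]])
    return R.from_euler("z",yaw)*R.from_euler("y",-tilt)*R.from_matrix(B)*R.from_euler("z",-spin)
def plan(p1,r1,n,p0=None,r0=None):
    s=get_state()
    if p0 is None:p0=s["tcp_pos"]
    if r0 is None:r0=Rq(s["orientation"])
    w=(r0.inv()*r1).as_rotvec()/n; d=r0.inv().apply(np.asarray(p1)-p0)*1000
    S=sum(R.from_rotvec(w*k).as_matrix() for k in range(n)); sh=np.linalg.solve(S,d)
    print(n,"rows of",np.round(sh,1),np.round(w,4),"len",np.linalg.norm(sh).round(1),"deg",np.degrees(np.linalg.norm(w)).round(1))
E
python3 - <<'E'
from h import *
plan([.575,-.072,.25],ori(),14)
E
```

```text
14 rows of [-59.4  -6.3  -1.3] [ 0.     -0.      0.0961] len 59.7 deg 5.5
```

Emit:
{"op": "arm_command", "data": {
  "moves": [0,-59.4,-6.3,-1.3,0,0,0.0961,0,-59.4,-6.3,-1.3,0,0,0.0961,0,-59.4,-6.3,-1.3,0,0,0.0961,0,-59.4,-6.3,-1.3,0,0,0.0961,0,-59.4,-6.3,-1.3,0,0,0.0961,0,-59.4,-6.3,-1.3,0,0,0.0961,0,-59.4,-6.3,-1.3,0,0,0.0961],
  "newtons": 40
}}

```text
clock: 1.88
tcp_pos: [0.464, 0.3211, 0.2404]
orientation: [0.0, 0.435, 0.9, 0.0]
wrist_force: [-0.1, 0.0, -1.3]
finger_gap: 0.0428
grip_force: 0.0
```

Emit:
{"op": "arm_command", "data": {
  "moves": [0,-59.4,-6.3,-1.3,0,0,0.0961,0,-59.4,-6.3,-1.3,0,0,0.0961,0,-59.4,-6.3,-1.3,0,0,0.0961,0,-59.4,-6.3,-1.3,0,0,0.0961,0,-59.4,-6.3,-1.3,0,0,0.0961,0,-59.4,-6.3,-1.3,0,0,0.0961,0,-59.4,-6.3,-1.3,0,0,0.0961,0,0,0,0,0,0,0]
}}

```text
clock: 2.88
tcp_pos: [0.5758, -0.0764, 0.2493]
orientation: [0.0, 0.709, 0.705, -0.0]
wrist_force: [-0.3, 0.3, 0.3]
finger_gap: 0.0422
grip_force: 0.0
```

```bash
python3 - <<'E'
from h import *
c=cam("wrist"); np.savez("w1.npz",**c); cv2.imwrite("pics/w1.png",c["p"])
for x in recognise("wrist","handle")[:2]: print(x,pts(c,x["point"]))
P=cloud(c).reshape(-1,3)
m=(P[:,2]>.1)&(P[:,2]<.125)&(P[:,0]>.55)&(P[:,0]<.615)&(abs(P[:,1]+.07)<.12); q=P[m]
print(m.sum(),q.min(0),q.max(0),np.median(q,0),cv2.fitLine(q[:,:2].astype(np.float32),cv2.DIST_HUBER,0,.01,.01).ravel())
m=(P[:,2]>.126)&(P[:,2]<.138)&(P[:,0]>.61)&(P[:,0]<.66);q=P[m]
print("front",m.sum(),np.percentile(q,[2,50,98],axis=0),cv2.fitLine(q[:,:2].astype(np.float32),cv2.DIST_HUBER,0,.01,.01).ravel())
s=get_state();print(s["clock"],s["tcp_pos"],s["joint_pos"],s["finger_gap"],c["T"])
E
```

```text
{'point': [329.2, 130.4], 'confidence': 0.86} [[ 0.64084276 -0.02604752  0.13202937]]
2164 [ 0.57965558 -0.14419686  0.11056674] [ 0.61493485 -0.00255644  0.12035193] [ 0.58840597 -0.06019395  0.11731715] [ 0.03387621 -0.999426    0.5876831  -0.06275866]
front 4179 [[ 0.62814794 -0.13244629  0.12757913]
 [ 0.63637464 -0.00998842  0.13203888]
 [ 0.64573924  0.0739483   0.13363897]] [ 0.03012245 -0.99954623  0.6365087  -0.0173151 ]
2.975 [ 0.57555201 -0.07268843  0.2493581 ] [-2.64237564e-01  3.19766802e-01  9.91513225e-02  1.35056643e+00
  5.10683098e-04  1.30736603e+00] 0.04262329151269861 [[ 9.99980955e-01 -5.98753361e-03 -1.49617728e-03  5.76020451e-01]
 [-6.15803994e-03 -9.51929925e-01 -3.06253974e-01  2.01077145e-03]
 [ 4.09450042e-04  3.06257355e-01 -9.51948667e-01  3.92152319e-01]
 [ 0.00000000e+00  0.00000000e+00  0.00000000e+00  1.00000000e+00]]
```

View pics/w1.png

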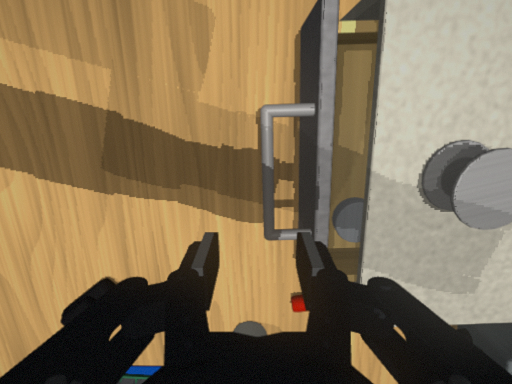

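The wrist view shows the bar at about columns 262–272, rows 108–238, with the panel at columns 315–338. The unit is yawed by about +1.8°. The handle's centre is near (0.588, -0.073, 0.112), so I'll descend onto it.

```bash
python3 - <<'E'
from h import *
plan([.5885,-.073,.095],ori(.031),4)
E
```

```text
4 rows of [-0.1  3.2 38.6] [-0.0001 -0.0001 -0.008 ] len 38.7 deg 0.5
```

Emit:
{"op": "arm_command", "data": {
  "moves": [-0.05,0,13,0,0,0,-0.032,-0.05,0,0,45,0,0,0,-0.05,0,0,50,0,0,0,-0.05,0,0,40,0,0,0,-0.05,0,0,20,0,0,0,-1,0,0,0,0,0,0,-1,0,0,0,0,0,0,-1,0,0,0,0,0,0],
  "newtons": 50
}}

```text
clock: 3.98
tcp_pos: [0.5886, -0.0706, 0.0945]
orientation: [-0.001, 0.695, 0.719, 0.001]
wrist_force: [-0.5, 5.0, -6.5]
finger_gap: 0.0106
grip_force: 48.6
```

Emit:
{"op": "arm_command", "data": {
  "moves": [-1,0,-8,0,0,0,0,-1,0,-20,0,0,0,0,-1,0,-25,0,0,0,0,-1,0,-25,0,0,0,0,-1,0,-25,0,0,0,0,-1,0,-20,0,0,0,0,-1,0,-10,0,0,0,0,-1,0,-2,0,0,0,0]
}}

```text
clock: 4.97
tcp_pos: [0.4535, -0.074, 0.0945]
orientation: [-0.001, 0.695, 0.719, 0.002]
wrist_force: [3.7, 10.3, -11.9]
finger_gap: 0.0098
grip_force: 50.1
```

Emit:
{"op": "arm_command", "data": {
  "moves": [-1,0,-5,0,0,0,0,-1,0,-5,0,0,0,0,-1,0,-4,0,0,0,0,-1,0,-3,0,0,0,0]
}}

```text
clock: 5.48
tcp_pos: [0.4372, -0.0744, 0.0945]
orientation: [-0.001, 0.695, 0.719, 0.003]
wrist_force: [4.6, 11.1, -10.5]
finger_gap: 0.0101
grip_force: 50.2
```

Emit:
{"op": "arm_command", "data": {
  "moves": [-1,0,-3,0,0,0,0,-1,0,-3,0,0,0,0,-1,0,-2,0,0,0,0]
}}

```text
clock: 5.85
tcp_pos: [0.4352, -0.0745, 0.0947]
orientation: [0.002, 0.694, 0.719, 0.008]
wrist_force: [26.7, 15.8, -32.0]
finger_gap: 0.0103
grip_force: 48.5
```

Emit:
{"op": "arm_command", "data": {
  "moves": [-0.05,0,0,0,0,0,0,-0.05,0,0,0,0,0,0,-0.05,0,4,0,0,0,0,-0.05,0,0,-30,0,0,0,-0.05,0,0,-50,0,0,0,-0.05,0,0,-60,0,0,0,-0.05,0,0,-50,0,0,0,-0.05,0,0,0,0,0,0]
}}

```text
clock: 6.85
tcp_pos: [0.4351, -0.0782, 0.2891]
orientation: [0.004, 0.696, 0.718, 0.002]
wrist_force: [-0.0, -0.3, -0.5]
finger_gap: 0.0405
grip_force: 0.0
```

```bash
python3 - <<'E'
from h import *
for n in("wrist","scene","side"):
    c=cam(n); np.savez(n+"2.npz",**c); cv2.imwrite(f"pics/{n}2.png",c["p"])
    for l in("cap_grip","handle","drawer_front"):
        for x in recognise(n,l)[:2]: print(n,l,np.round(x["point"]),round(x["confidence"],2),np.round(pts(c,x["point"])[0],3))
s=get_state();print(s["clock"],s["tcp_pos"],s["joint_pos"],s["wrist_force"])
c=dict(np.load("wrist2.npz"));P=cloud(c).reshape(-1,3)
m=(P[:,2]>.1)&(P[:,2]<.125)&(P[:,0]>.40)&(P[:,0]<.46)&(abs(P[:,1]+.07)<.12); q=P[m]
if m.sum(): print(m.sum(),q.min(0),q.max(0),np.median(q,0))
a=cv2.resize(cv2.imread("pics/side2.png")[110:310,150:420],(540,400)); w=cv2.resize(c["p"],(533,400))
sc=cv2.resize(cv2.imread("pics/scene2.png")[110:310,130:400],(540,400))
cv2.imwrite("pics/m2.png",cv2.resize(np.hstack([a,sc]),(800,296)))
E
```

```text
wrist cap_grip [391. 136.] 0.85 [ 0.585 -0.036  0.113]
wrist handle [380. 143.] 0.86 [ 0.576 -0.044  0.108]
wrist drawer_front [380. 140.] 0.8 [ 0.577 -0.041  0.106]
scene cap_grip [252. 210.] 0.55 [ 0.593 -0.027  0.101]
scene drawer_front [257. 205.] 0.57 [ 0.533 -0.086  0.027]
side cap_grip [266. 180.] 0.76 [ 0.594 -0.04   0.101]
side handle [264. 194.] 0.73 [ 0.59  -0.046  0.025]
side drawer_front [262. 197.] 0.72 [ 0.577 -0.07   0.037]
7.45 [ 0.43267054 -0.07706698  0.28412188] [-3.59396824e-01  3.86478668e-02 -1.60449262e-01  1.37240107e+00
  1.04273711e-04  1.17877372e+00] [-0.41723294  0.48270214  0.17800958]
1582 [ 0.42878726 -0.14717107  0.1100257 ] [ 0.4599614  -0.00656585  0.12024732] [ 0.43735551 -0.06542862  0.11733037]
```

View pics/wrist2.png

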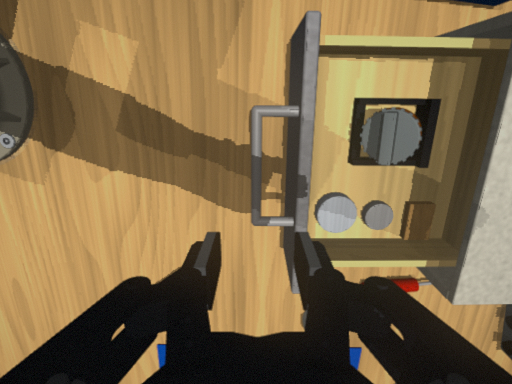

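View pics/m2.png

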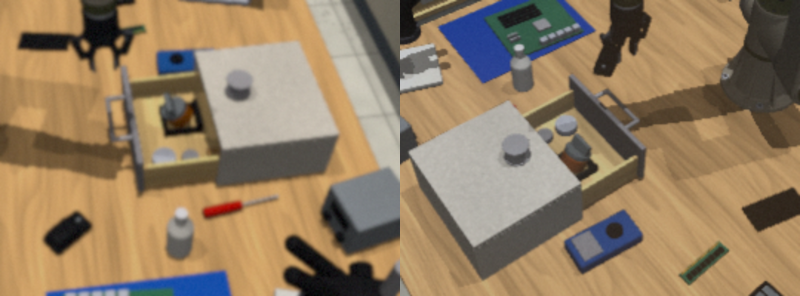

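The drawer is out. In the wrist view the cap is at (391,136), with its wing along the image columns, across the drawer. Next I'll measure the wing from the wrist and side clouds.

```bash
python3 - <<'E'
from h import *
yaw=.030; A=R.from_euler("z",yaw)*R.from_euler("y",-np.pi/6); g=np.array([.586,-.0375,.105])
for n in("wrist2","scene2","side2"):
    c=dict(np.load(n+".npz"));P=cloud(c).reshape(-1,3)
    L=A.inv().apply(P-g)*1000   # local: x away/up?, y across, z along cap axis
    for nm,lo,hi in(("wingtop",2,14),("captop",-27,-17)):
        q=L[(abs(L[:,0])<45)&(abs(L[:,1])<45)&(L[:,2]>lo)&(L[:,2]<hi)]
        if len(q)>5: print(n,nm,len(q),"\n",np.percentile(q,[3,50,97],axis=0).round(1), (lambda v:np.degrees(np.arctan2(-v[0],v[1])))(np.linalg.eigh(np.cov(q[:,:2].T))[1][:,-1]).round(1))
E
```

```text
wrist2 wingtop 719 
 [[ -7.9 -29.    4.9]
 [ -0.9  -0.3   7.2]
 [  5.6  25.9   8.9]] 0.4
wrist2 captop 1846 
 [[-30.9 -28.6 -22.4]
 [  8.   -0.5 -20.6]
 [ 28.8  27.9 -18.9]] 88.6
scene2 wingtop 51 
 [[ -9.4 -27.    2.4]
 [  0.4   2.5   7.1]
 [  7.2  28.2  10.8]] -0.8
scene2 captop 89 
 [[-20.1 -30.8 -26.5]
 [ 13.1   4.1 -20.6]
 [ 31.5  32.4 -17.4]] 20.5
side2 wingtop 42 
 [[ -7.8 -33.2   2.5]
 [  0.4  -8.4   5.3]
 [  5.9  21.1   9.9]] -0.8
side2 captop 126 
 [[-31.2 -35.7 -26.5]
 [  8.5  -9.9 -22.4]
 [ 30.3  23.8 -18.1]] 94.9
```

```bash
python3 - <<'E'
from h import *
yaw=.030; A=R.from_euler("z",yaw)*R.from_euler("y",-np.pi/6); g=np.array([.586,-.0375,.105])
a=A.apply([0,0,1]); g=g+A.apply([-.001,-.001,.001]); print(g,a)
r=ori(yaw,np.pi/6)
plan(g+a*.09,r,6)
plan(g-a*.017,r,5,g+a*.09,r)
E
```

```text
[ 0.58466458 -0.03854052  0.10536603] [-0.49977502 -0.01499775  0.8660254 ]
6 rows of [ 5.6 14.1 20.5] [-0.0874 -0.0002  0.0004] len 25.5 deg 5.0
5 rows of [ 0.   0.  21.4] [0. 0. 0.] len 21.4 deg 0.0
```

Emit:
{"op": "arm_command", "data": {
  "moves": [-0.05,5.6,14.1,20.5,-0.0874,-0.0002,0.0004,-0.05,5.6,14.1,20.5,-0.0874,-0.0002,0.0004,-0.05,5.6,14.1,20.5,-0.0874,-0.0002,0.0004,-0.05,5.6,14.1,20.5,-0.0874,-0.0002,0.0004,-0.05,5.6,14.1,20.5,-0.0874,-0.0002,0.0004,-0.05,5.6,14.1,20.5,-0.0874,-0.0002,0.0004,-0.05,0,0,0,0,0,0,-0.05,0,0,0,0,0,0]
}}

```text
clock: 8.45
tcp_pos: [0.5397, -0.0404, 0.1845]
orientation: [0.18, 0.673, 0.693, 0.185]
wrist_force: [0.1, 1.3, -0.2]
finger_gap: 0.0405
grip_force: 0.0
```

```bash
python3 - <<'E'
from h import *
s=get_state();print(s["clock"],s["tcp_pos"],s["joint_pos"],s["wrist_force"])
g=np.array([ 0.58466, -0.03854 , 0.10537]);a=np.array([-0.49977502, -0.01499775,  0.8660254 ])
r=ori(.03,np.pi/6); plan(g-a*.017,r,5)
c=cam("wrist");A=R.from_euler("z",.03)*R.from_euler("y",-np.pi/6);L=A.inv().apply(cloud(c).reshape(-1,3)-g)*1000
q=L[(abs(L[:,0])<30)&(abs(L[:,1])<45)&(L[:,2]>2)&(L[:,2]<14)];print(len(q),np.percentile(q,[3,50,97],axis=0).round(1))
cv2.imwrite("pics/w3.png",c["p"])
E
```

```text
8.45 [ 0.53967408 -0.04037228  0.18447163] [-0.31957544 -0.10532444 -0.69311659  0.48609881  0.17145073  1.2646463 ] [ 0.14535862  1.29447923 -0.21323263]
5 rows of [ 0.1 -0.1 21.6] [-0.0001  0.0001  0.0001] len 21.6 deg 0.0
1098 [[ -6.5 -28.    4.8]
 [ -0.4   1.9   6.3]
 [  6.4  28.4   7.6]]
```

View pics/w3.png

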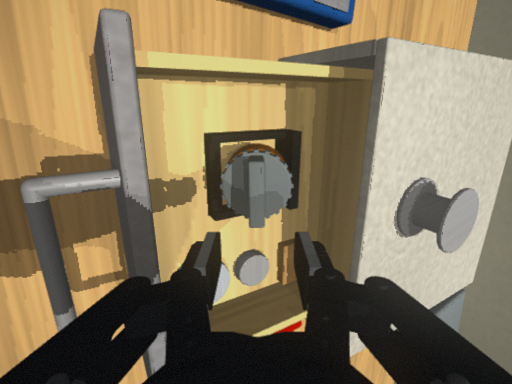

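The wing is centred between the finger lines at column 257, rows 150–228, and aligned with the tool. The close-range fit agrees within 0.5 mm across the wing.

Emit:
{"op": "arm_command", "data": {
  "moves": [-0.05,0,0,35,0,0,0,-0.05,0,0,35,0,0,0,-0.05,0,0,25,0,0,0,-0.05,0,0,12,0,0,0,-1,0,0,0,0,0,0,-1,0,0,0,0,0,0,-1,0,0,0,0,0,0],
  "newtons": 40
}}

```text
clock: 9.38
tcp_pos: [0.5931, -0.0388, 0.0917]
orientation: [0.181, 0.673, 0.693, 0.186]
wrist_force: [2.1, -1.0, -6.0]
finger_gap: 0.0132
grip_force: 44.0
```

Emit:
{"op": "arm_command", "data": {
  "moves": [-1,0,0,-0.45,0,0,-0.15,-1,0,0,-0.45,0,0,-0.15,-1,0,0,-0.45,0,0,-0.15,-1,0,0,-0.45,0,0,-0.15]
}}

```text
clock: 9.88
tcp_pos: [0.592, -0.0388, 0.093]
orientation: [0.228, 0.436, 0.862, 0.123]
wrist_force: [2.0, -2.2, -5.0]
finger_gap: 0.0129
grip_force: 44.1
```

Emit:
{"op": "arm_command", "data": {
  "moves": [-1,0,0,-0.45,0,0,-0.15,-1,0,0,-0.45,0,0,-0.15,-1,0,0,-0.45,0,0,-0.15,-1,0,0,-0.45,0,0,-0.15,-1,0,0,-0.45,0,0,-0.15,-1,0,0,-0.45,0,0,-0.15,-1,0,0,-0.45,0,0,-0.15,-1,0,0,-0.45,0,0,-0.15]
}}

```text
clock: 10.88
tcp_pos: [0.5898, -0.0392, 0.0959]
orientation: [0.257, -0.127, 0.958, -0.027]
wrist_force: [0.1, -2.3, -4.6]
finger_gap: 0.0134
grip_force: 44.2
```

```bash
python3 - <<'E'
from h import *
s=get_state();r=ori(.03,np.pi/6).inv()*Rq(s["orientation"]);print(r.as_rotvec(),s["wrist_force"],s["ft_torque"],s["joint_pos"],s["grip_force"])
E
```

```text
[ 1.50180880e-03 -1.06555701e-03 -1.80417987e+00] [ 0.14475108 -2.3162003  -4.64571897] [-0.29489758  0.89477436 -0.2857717 ] [-0.27991604  0.10422504 -0.74220609  0.22128928  0.15152315 -0.50386316] 44.20482695102692
```

Emit:
{"op": "arm_command", "data": {
  "moves": [-1,0,0,-0.45,0,0,-0.15,-1,0,0,-0.45,0,0,-0.15,-1,0,0,-0.45,0,0,-0.15,-1,0,0,-0.3,0,0,-0.1,-1,0,0,-0.15,0,0,-0.05,-1,0,0,0,0,0,0]
}}

```text
clock: 11.62
tcp_pos: [0.589, -0.0394, 0.0975]
orientation: [0.238, -0.402, 0.879, -0.101]
wrist_force: [-0.2, -4.3, -3.6]
finger_gap: 0.0131
grip_force: 44.4
```

```bash
python3 - <<'E'
from h import *
s=get_state();r=ori(.03,np.pi/6).inv()*Rq(s["orientation"]);print(r.as_rotvec(),s["wrist_force"],s["ft_torque"],s["joint_pos"],s["grip_force"])
E
```

```text
[ 2.58716485e-03 -8.67605495e-04 -2.39878881e+00] [-0.20358206 -4.30741234 -3.60125318] [-0.59951767  1.09166596 -0.42628269] [-0.28064324  0.10045144 -0.74179009  0.22545418  0.15136956 -1.09909886] 44.43236768245697
```

Next I'll press on gently to the stop and watch the torque.

Emit:
{"op": "arm_command", "data": {
  "moves": [-1,0,0,0,0,0,-0.05,-1,0,0,0,0,0,-0.05,-1,0,0,0,0,0,0]
}}

```text
clock: 12.0
tcp_pos: [0.5891, -0.0395, 0.0975]
orientation: [0.233, -0.444, 0.858, -0.113]
wrist_force: [-2.9, -3.8, -0.2]
finger_gap: 0.0131
grip_force: 56.6
```

```bash
python3 - <<'E'
from h import *
s=get_state();r=ori(.03,np.pi/6).inv()*Rq(s["orientation"]);print(r.as_rotvec(),s["wrist_force"],s["ft_torque"]@Rq(s["orientation"]).as_matrix(),s["tau"],s["grip_force"])
E
```

```text
[ 2.57963093e-03 -8.17321401e-04 -2.49587288e+00] [-2.91819755 -3.8158172  -0.23822105] [-0.51754867  1.54522942  1.45902664] [  3.90585244 -34.39931989  29.56704855  -5.96123323   1.96399257
  -1.60583798] 56.59841172513552
```

The torque rose to 1.46 N m against 0.12 N m of friction, so the cap is at its stop. I'll ease off slightly, open the fingers and back out along the axis.

Emit:
{"op": "arm_command", "data": {
  "moves": [-1,0,0,0,0,0,0.06,-0.05,0,0,0,0,0,0,-0.05,0,0,0,0,0,0,-0.05,0,0,-20,0,0,0,-0.05,0,0,-40,0,0,0,-0.05,0,0,-50,0,0,0,-0.05,0,0,-50,0,0,0,-0.05,0,0,0,0,0,0]
}}

```text
clock: 13.0
tcp_pos: [0.5112, -0.0413, 0.2415]
orientation: [0.24, -0.42, 0.868, -0.109]
wrist_force: [1.3, 0.4, -0.1]
finger_gap: 0.0407
grip_force: 0.0
```

```bash
python3 - <<'E'
from h import *
ims=[]
g=np.array([ 0.58466, -0.03854 , 0.10537]);A=R.from_euler("z",.03)*R.from_euler("y",-np.pi/6)
for n in("wrist","scene","side"):
    c=cam(n); np.savez(n+"3.npz",**c); P=cloud(c).reshape(-1,3);L=A.inv().apply(P-g)*1000
    q=L[(abs(L[:,0])<32)&(abs(L[:,1])<32)&(L[:,2]>6)&(L[:,2]<20)]
    if len(q)>5: v=np.linalg.eigh(np.cov(q[:,:2].T))[1][:,-1];print(n,len(q),np.percentile(q,[3,50,97],axis=0).round(1),"wing turn deg",np.degrees(np.arctan2(-v[0],v[1]))%180)
    m=(P[:,2]>.1)&(P[:,2]<.125)&(P[:,0]>.40)&(P[:,0]<.46)&(abs(P[:,1]+.07)<.12)
    if m.sum():print("handle",np.median(P[m],0))
    ims.append(c["p"])
k=[cv2.resize(i,(400,300)) for i in (ims[0],ims[1],ims[2])]
cv2.imwrite("pics/f.png",np.vstack([np.hstack(k[:2]),np.hstack([k[2],cv2.resize(ims[1][150:270,180:340],(400,300))])]))
print(get_state()["clock"],get_state()["wrist_force"])
E
```

```text
wrist 761 [[-21.2 -23.2  11.4]
 [ -1.8  -2.6  13.3]
 [ 19.3  20.3  14.6]] wing turn deg 137.61742201625515
handle [ 0.43526825 -0.06085848  0.1172693 ]
scene 40 [[-20.1 -22.9   7.2]
 [  5.    3.4  12.8]
 [ 23.3  25.3  16.4]] wing turn deg 136.50401003633547
handle [ 0.43651694 -0.06443916  0.11669604]
side 54 [[-20.7 -27.9   6.4]
 [ -1.2  -3.9   9.9]
 [ 21.   16.7  14.8]] wing turn deg 138.02981521729956
handle [ 0.43834463 -0.08762657  0.11460828]
13.15 [-0.49502149  0.44807561 -0.85468488]
```

View pics/f.png

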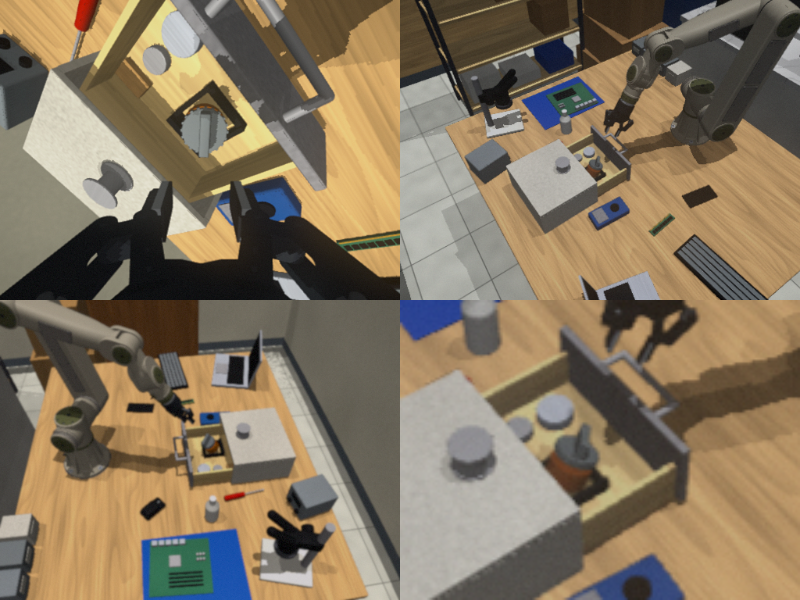

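The final pictures show the wing turned about 137.5° (2.4 rad) and raised about 7 mm. The drawer is still fully out, everything else is in place, and the gripper is clear.

```bash
python3 -c "
from workcell import *
print(hand_in())"
```

```text
the job is handed in; nothing more can be done
None
```

The job is handed in: the drawer is fully out at its stop, the jar's cap is unscrewed to its stop (about 2.4 rad) and still on the jar, and nothing else on the bench looks moved in the final pictures; it took about 13 s of the 54 s allowed.

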